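# Hold a spool display riser square in the counter jig

## Robot

A 6-joint arm with a two-finger parallel gripper is mounted at the origin on the work surface. World frame = base frame: x ahead of the robot, y to its left, z up, the work surface at z = 0. Lengths are in m, angles in rad, forces in N, time in s.
With the tool pointing down it reaches from about 0.375 to 0.975 m from the base axis. Payload 3.8 kg.
Tool frame: the origin (TCP) lies on the mounting face of the last link; the fingertips stand 173 mm ahead of it and the grasp point (between the pads) lies 155 mm ahead of it; z points along the fingers, y is the line along which they close (so a half turn about z gives the same grasp; the last joint's range is limited). The gripper opens to 85 mm and grips with 20 to 120 N. Pads are 22 mm wide; open, the fingers measure 114 mm over their backs; the gripper's body (76 mm by 85 mm) begins 54 mm behind the grasp point. The pads swing forward as they close: fully open they stand 13 mm farther back than shut.
Start: joints at [-1.337, 0.264, 1.604, -0, 1.274, -0.037], TCP at [0.181, -0.65, 0.405] pointing down, gripper open.
Joint ranges: [-2.63, 2.63], [-0.94, 2.18], [0.31, 2.57], [-1.31, 4.45], [0, 2.66], [-2.55, 2.55]. Speed limits (rad/s): [2.57, 2.57, 3.14, 3.14, 3.14, 3.14].

## Interface

Orientations are given as a rotation vector (axis times angle).
In Python, from workcell import bot gives the robot as it stands.
- The arm moves only by the tool drive_tool, never from a script. Its argument "increments" is a list of rows, each an object with "delta_pos": the shift along the tool's x, y, z in mm, a list of three; "turn": the turn about the tool's z in rad; "jaw": the opening, from -1 (shut) to 1 (fully open). A call has 1 to 8 rows; each row shifts and turns the commanded pose from where the row before left it, along the tool's axes as they then stand; what a row does not reach is not made up. A row lasts 1/12 s, in which the tool goes at most 41.7 mm and 7.16 degrees, less where a joint would pass 70% of its speed; a pose out of reach is approached as far as the arm can. A call is refused whole if a number of a shift passes 41.7 or a number of a turn 0.125, either way. A call with a gripper value outside its range is refused whole. The fingers move at their own pace and stop on an object; "grip_force" is the grip in N (left out, the last holds). Time passes only in rows, so rows that do not move let the fingers close. It gives the time, the measured TCP pose, the force, the opening and the grip force at its end, in the units of the state.
- bot.read_state(): the state, without advancing time (a new reading comes with each control period).
- bot.read_camera(name): name is "scene" or "top"; returns a dict with "pixels" (384x512x3 uint8, red, green, blue), "fovy" (degrees; the focal length in pixels is half the picture's height over the tangent of half this angle, whatever the lens; pixels are square), "cx", "cy" (the principal point, pixels), "k1" (the pictures are not rectified: a ray, as slopes to the right and down, at radius r is drawn at 1 + k1 r^2 times it, then the intrinsics apply), "camera_from_world" (4x4, takes a point from world to camera coordinates). Camera axes: x right, y down, z forward; pixel columns grow to the right and rows downward; lengths in m; the calibration is good to about 2 mm. A picture is of the moment at which its call begins. There is no depth.
- bot.finish_job(): hands the job in; it is judged then, once.
The state is a dict: "time": time; "q": joint angles; "joint_vel": joint speeds; "joint_torque": joint torques, N m; "tool_pos": TCP position; "tcp_rot": TCP orientation; "wrist_force": force on the tool from outside, world axes, zero at the start; "torque": the same for the moment, N m; "width": opening from 0.0 (shut) to 1.0 (fully open); "grip_force": force on a finger pad.
Only numpy, scipy, OpenCV 4.12 (cv2) and the standard library are available. Lean on these libraries where they do the work, as an engineer would, in place of code of your own. Each camera call takes 0.05 s, during which the arm holds its last target. There are 200 camera calls.

## Task

The shopkeeper wants to pin a nameplate on the stepped wooden display riser. Lift the riser onto the bed of the squaring jig, flat on its underside, its tall back flush against the fence and its right-hand end up against the stop block, and press it firmly against the fence and down on the bed at the same time with one diagonal push (the low step gives a corner to push into). Finish while still holding that push; leave the spool, jar and ledger where they are.

Things in the scene. Friction and masses are not known exactly. Their poses are not given: they have to be found in the camera images.
- bed: plywood base board of the squaring jig, fixed to the counter, 180 (x) x 300 (y) x 12 mm thick. Origin: centre of its underside, on the counter. Its +x points (roughly away from the robot) to the fence; yaw up to 0.25 rad. The face of the fence that looks to -x lies at x = +68 mm in this frame
- fence: straight wooden fence along the far (+x) side of the bed, fixed, 22 (x) x 300 (y) x 45 mm tall above the bed. Origin: centre of its underside, on the bed's top; axes parallel to the bed's
- stop: wooden stop block standing on the bed against the fence, fixed, near the bed's right-hand (-y) end, 80 (x) x 30 (y) x 35 mm tall. Origin: centre of its underside, on the bed's top; axes parallel to the bed's. Its +y face (15 mm from the origin) is the one that the riser's right-hand end goes against
- riser: loose wooden two-step display riser (L section), 0.17 to 0.35 kg, 130 mm long (y), lying on the counter to the left of the jig, yaw up to 0.5 rad. Tall back part: 30 mm thick (x from -15 to +15 mm) and 60 mm tall; in front of it (-x) a low step: x from -60 to -15 mm, 22 mm tall. Origin: underside, below the middle of the tall part. +x points out of the tall back face
- riser_grip (a point): middle of the riser's tall part (in x and y), 41 mm above the riser's underside: a good place to grip across the 30 mm thickness; axes as the riser's
- riser_back (a point): middle of the lower edge of the riser's tall back face (the face for the fence), 15 mm in +x from the riser's origin
- riser_end (a point): on the riser's right-hand (-y) end face (the end for the stop block), at its lower edge, 65 mm in -y from the riser's origin
- spool: bystander: spool of trimming standing on the counter, 80 mm across, 55 mm tall. Origin: centre of its underside
- jar: bystander: small jar with a steel lid, 60 mm across, 75 mm tall. Origin: centre of its underside
- ledger: bystander: closed account book lying flat, 110 (x) x 170 (y) x 28 mm. Origin: centre of its underside
There are look-alikes about, which are no part of the job. What is meant by the riser is not blue, orange or pink, and is the smaller of those in its own colour.

How it is judged:
At the end, for the whole second after the job is handed in: While still pushed: riser presses the fence with over 3 N and the bed with over 7 N (weight included); back within 3 mm of the fence, right-hand end within 4 mm of the stop block, underside within 3 mm of the bed, square to the fence and flat within 2 degrees, at rest (contact force between riser and fence above 3 N and contact force between riser and bed above 7 N and x of riser_back in the frame of bed between 0.065 and 0.071 m and z of riser_back in the frame of bed below 0.015 m and y of riser_end in the frame of stop between 0.012 and 0.019 m and angle between the x axis of riser and the x axis of bed, either way round below 0.035 rad and angle between riser's own z axis and vertical below 0.035 rad and linear speed of riser below 0.01 m/s); the arm keeps its last pose, push and grip.
It fails at once if the spool was disturbed (distance of spool from where it was at the start of the episode above 0.02 m).
It fails at once if the jar was disturbed (distance of jar from where it was at the start of the episode above 0.02 m).
It fails at once if the ledger was disturbed (distance of ledger from where it was at the start of the episode above 0.02 m).
It also fails if it takes over 51 s, if anything falls off the work surface, if the arm or the gripper's body presses on something with over 40 N, if the wrist force passes 120 N, or if a joint passes its speed limit or range.

## Working session

There is one attempt and no reset: what is moved stays moved. The work goes in short steps, Python scripts to look and compute and a tool call to move; the robot and the scene stay as the last step left them, time stands still between calls to the robot, and variables do not carry over. Pictures are saved under pics/ and viewed, at most 10 in all, crops included, and the job is handed in when it is done.

Besides the shell and the picture viewer there is one more tool, called after "Request:" as name(argument=value, ...), one argument or row to a line, values as JSON. drive_tool: Moves the arm, as the interface text tells. Its arguments: {"type":"object","properties":{"increments":{"type":"array"},"grip_force":{"type":"number"}},"required":["increments"]}

```bash
ls; mkdir -p pics; cat > h.py <<'E'
import numpy as np,cv2
from workcell import bot
def cam(n):
    c=bot.read_camera(n);f=192/np.tan(np.radians(c['fovy'])/2);c['f']=f;return c
def ray(c,u,v):
    d=np.array([(u-c['cx'])/c['f'],(v-c['cy'])/c['f']]);s=d.copy()
    for _ in range(20): s=d/(1+c['k1']*(s@s))
    T=np.array(c['camera_from_world']);R=T[:3,:3]
    return -R.T@T[:3,3],R.T@np.array([*s,1])
def onz(c,u,v,z):
    o,d=ray(c,u,v);return o+d*(z-o[2])/d[2]
def proj(c,p):
    T=np.array(c['camera_from_world']);q=T[:3,:3]@np.array(p)+T[:3,3];s=q[:2]/q[2]
    return s*(1+c['k1']*(s@s))*c['f']+[c['cx'],c['cy']]
def save(c,name): cv2.imwrite('pics/'+name,c['pixels'][:,:,::-1])
E
python3 - <<'E'
from h import *
a=cam('scene');b=cam('top')
save(a,'s1.png');save(b,'t1.png')
for c in(a,b):
    print(c['fovy'],c['cx'],c['cy'],c['k1']);print(np.round(np.linalg.inv(c['camera_from_world']),3))
print(bot.read_state())
E
```

```text
pics
57.4624894753957 257.501025568933 196.09436648496538 0.016482888142313933
[[-0.354  0.548 -0.758  1.422]
 [ 0.935  0.187 -0.301  0.424]
 [-0.024 -0.816 -0.578  0.75 ]
 [ 0.     0.     0.     1.   ]]
42.09020914266745 259.1758229995625 197.0658252112421 -0.05133730362433768
[[-1.000e-03 -9.910e-01  1.350e-01  3.050e-01]
 [-1.000e+00 -0.000e+00 -9.000e-03  9.200e-02]
 [ 9.000e-03 -1.350e-01 -9.910e-01  1.497e+00]
 [ 0.000e+00  0.000e+00  0.000e+00  1.000e+00]]
{'time': 0.1, 'q': array([-1.33688057e+00,  2.64673918e-01,  1.60526031e+00,  1.47732353e-05,
        1.27369179e+00, -3.69082633e-02]), 'joint_vel': array([ 3.89801054e-05, -2.47280928e-03, -2.76359945e-03,  9.32586549e-04,
        1.41954524e-03,  2.46048952e-04]), 'joint_torque': array([-4.56086718e-04, -5.16709399e+01, -3.68589520e+01, -1.23231139e-04,
        6.22252017e-03, -3.64891127e-05]), 'tool_pos': array([ 0.18050181, -0.6500912 ,  0.40347644]), 'tcp_rot': array([-3.11082842e+00, -4.23830376e-01,  2.91848435e-04]), 'wrist_force': array([-0.15804874,  0.42634217, -0.44031952]), 'torque': array([-0.01028438,  0.04010976, -0.03129054]), 'grip_force': 0.0, 'width': 0.997519374477919}
```

View pics/s1.png

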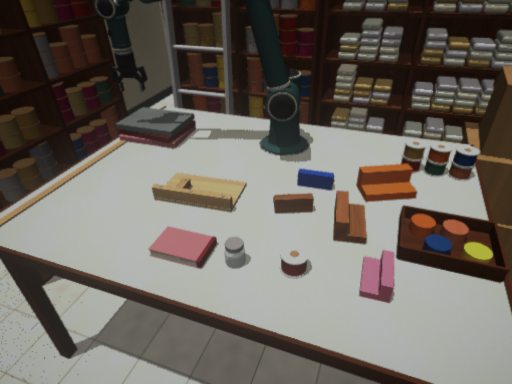

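View pics/t1.png

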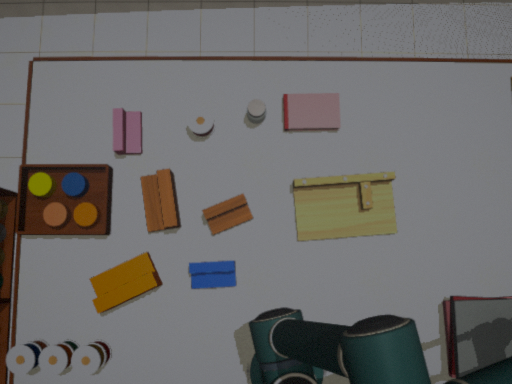

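The riser look-alikes in the top view are the large brown one (160,200), the small brown one (228,214), blue (213,275), orange (126,282) and pink (127,131). By the description I choose the small brown one at (228,214), and I'll check that in a close crop. The jig is at (345,205), the jar at (257,111), the spool at (201,125) and the ledger at (311,112).

```bash
python3 - <<'E'
from h import *
b=cam('top');a=cam('scene')
p=b['pixels'];q=a['pixels']
c1=cv2.resize(p[180:245,190:410],None,fx=3.6,fy=3.6,interpolation=cv2.INTER_CUBIC)
c2=cv2.resize(q[165:225,145:365],None,fx=3.6,fy=3.6,interpolation=cv2.INTER_CUBIC)
cv2.imwrite('pics/c1.png',np.vstack([c1,c2])[:,:,::-1])
hsv=cv2.cvtColor(p,cv2.COLOR_RGB2HSV)
def con(mask,name):
    n,l,st,ce=cv2.connectedComponentsWithStats(mask.astype(np.uint8))
    for i in range(1,n):
        if st[i,4]>300:
            cs,_=cv2.findContours((l==i).astype(np.uint8),0,2);r=cv2.minAreaRect(cs[0])
            print(name,st[i],np.round(r[0],1),np.round(r[1],1),round(r[2],1),np.round(cv2.boxPoints(r),1).tolist())
H,S,V=[hsv[...,i].astype(int) for i in range(3)]
print(hsv[200,155],hsv[214,228],hsv[215,320],hsv[282,126],hsv[208,235])
con((H<=14)&(S>110)&(V>60),'br')
con((H>17)&(H<35)&(S>50)&(V>80),'wood')
E
```

```text
[ 13 170 108] [ 12 163 105] [ 29  90 124] [ 20 255 124] [ 13 128  50]
br [  34   57  478    6 1012] [272.5  58.7] [477.    3.6] 0.4 [[34.0, 59.0], [34.0, 55.400001525878906], [511.0, 58.400001525878906], [511.0, 62.0]]
br [  12   62   96  285 3681] [ 61.3 205.9] [ 89.4 284.6] 2.7 [[9.899999618530273, 345.8999938964844], [23.399999618530273, 61.599998474121094], [112.80000305175781, 65.9000015258789], [99.19999694824219, 350.20001220703125]]
br [ 141  169   37   63 1693] [158.5 200. ] [59.4 30.3] 82.1 [[139.5, 172.6999969482422], [169.5, 168.5], [177.60000610351562, 227.3000030517578], [147.60000610351562, 231.5]]
br [ 203  194   49   41 1080] [227.2 214.1] [26.2 43.7] 67.5 [[202.10000610351562, 210.3000030517578], [242.39999389648438, 193.60000610351562], [252.39999389648438, 217.8000030517578], [212.10000610351562, 234.5]]
br [  1 199  14  99 695] [  7.6 247.9] [ 8.3 98.5] 3.7 [[0.30000001192092896, 296.79998779296875], [6.599999904632568, 198.5], [14.899999618530273, 199.10000610351562], [8.600000381469727, 297.3999938964844]]
br [  0 306   9  78 463] [  2.4 344.4] [ 7.8 77.2] 2.8 [[-3.299999952316284, 382.79998779296875], [0.4000000059604645, 305.70001220703125], [8.199999809265137, 306.1000061035156], [4.5, 383.20001220703125]]
wood [ 28 172  24  24 453] [ 39.5 183.5] [23. 23.] 90.0 [[28.0, 172.0], [51.0, 172.0], [51.0, 195.0], [28.0, 195.0]]
wood [ 293  172  104   69 5832] [345.2 206.1] [ 62.3 102.4] 85.7 [[291.8999938964844, 178.89999389648438], [393.8999938964844, 171.1999969482422], [398.6000061035156, 233.3000030517578], [296.6000061035156, 241.0]]
wood [ 74 203  23  22 326] [ 85.  213.5] [21. 22.] 90.0 [[74.0, 203.0], [96.0, 203.0], [96.0, 224.0], [74.0, 224.0]]
wood [  90  252   67   62 2211] [121.9 282.2] [35.9 70. ] 63.9 [[82.5, 281.5], [145.39999389648438, 250.6999969482422], [161.1999969482422, 283.0], [98.4000015258789, 313.79998779296875]]
```

View pics/c1.png

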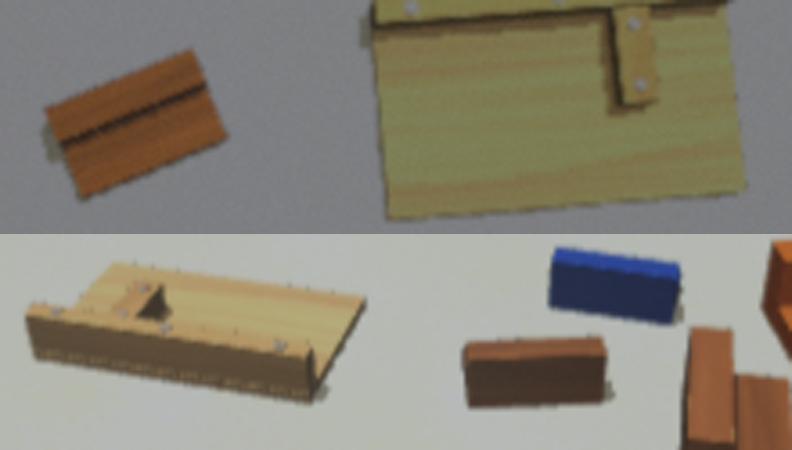

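The crop shows the small brown two-step riser with its tall back on the far side, facing +x, and the low step toward the robot. The jig has its fence on the far side and the stop block at the right.

```bash
python3 - <<'E'
from h import *
b=cam('top');a=cam('scene')
def P(x,y,z,c=b,ou=190,ov=180): return onz(c,(x+.5)/3.6-.5+ou,(y+.5)/3.6-.5+ov,z)
def S(x,y,z): return P(x,y-234,z,a,145,165)
def show(n,L):
    L=np.array(L);print(n,np.round(L[:,:2]*1000,1).tolist());return L
def yaw(l,r): d=l-r;return np.arctan2(-d[0],d[1])   # +y dir from r to l
R=show('tall',[P(45,105,.06),P(193,48,.06),P(208,85,.06),P(62,145,.06)])
F=show('front',[P(82,199,.022),P(228,136,.022)])
print('len',np.linalg.norm(R[0]-R[1]),np.linalg.norm(R[3]-R[2]),np.linalg.norm(F[0]-F[1]),'thick',np.linalg.norm(R[0]-R[3]),np.linalg.norm(R[1]-R[2]),'depth',np.linalg.norm((R[0]-F[0])[:2]),np.linalg.norm((R[1]-F[1])[:2]))
print('yaw',yaw(R[0],R[1]),yaw(R[3],R[2]),yaw(F[0],F[1]),'centre',R.mean(0))
# scene: back top edge (far side), bottom
B=show('scene back top/bot l,r',[S(605,338,.06),S(466,345,.06),S(605,402,0),S(469,406,0)])
J=show('bed front l,r',[P(388,218,.012),P(745,188,.012)])
print('bedlen',np.linalg.norm(J[0]-J[1]),'yaw',yaw(J[0],J[1]))
y=yaw(J[0],J[1]);X=np.array([np.cos(y),np.sin(y),0])
print('bed centre',J.mean(0)+.09*X)
K=show('stop',[P(612,8,.047),P(655,8,.047),P(657,100,.047),P(622,105,.047)])
Fe=show('fence top near edge l,r',[P(375,25,.057),P(728,3,.057)])
Sf=show('scene fence back top l,r / bot of bed',[S(312,347,.057),S(26,305,.057),S(314,400,0),S(37,358,0)])
print('yaw scene',yaw(Sf[0],Sf[1]),yaw(Sf[2],Sf[3]))
for n,u,v,z in(('jar',257,104,.075),('spool',201,121,.055),('ledger',311,112,.028)):print(n,onz(b,u,v,z))
E
```

```text
tall [[466.7, 244.4], [513.1, 125.5], [483.0, 113.3], [434.5, 230.3]]
front [[393.4, 217.0], [445.3, 97.3]]
len 0.1276173111401345 0.1266509413221 0.13045255812554696 thick 0.035216817650386506 0.03249004259381885 depth 0.07823140500567141 0.07338602062495644
yaw 0.3718908789709386 0.3932206718440456 0.4091247320832281 centre [0.47431116 0.17836938 0.06      ]
scene back top/bot l,r [[441.6, 237.4], [495.1, 116.2], [461.6, 246.3], [510.2, 124.5]]
bed front l,r [[378.3, -34.8], [402.6, -332.6]]
bedlen 0.2988082888871932 yaw 0.08151082434290559
bed centre [ 0.48017587 -0.176376    0.012     ]
stop [[548.3, -218.0], [548.4, -253.5], [472.3, -252.8], [468.2, -223.9]]
fence top near edge l,r [[532.5, -22.1], [550.9, -311.4]]
scene fence back top l,r / bot of bed [[541.6, -23.0], [567.9, -327.4], [550.3, -21.1], [578.6, -320.1]]
yaw scene 0.08639895031111182 0.09427996009030795
jar [0.77669856 0.08552141 0.075     ]
spool [0.73054083 0.2523685  0.055     ]
ledger [ 0.76742196 -0.07941029  0.028     ]
```

Request:
drive_tool(
  increments=[
    {"delta_pos":[33,-15,0],"turn":0,"jaw":1},
    {"delta_pos":[33,-15,0],"turn":0,"jaw":1},
    {"delta_pos":[33,-15,0],"turn":0,"jaw":1},
    {"delta_pos":[33,-15,0],"turn":0,"jaw":1},
    {"delta_pos":[33,-15,0],"turn":0,"jaw":1},
    {"delta_pos":[33,-15,0],"turn":0,"jaw":1},
    {"delta_pos":[33,-15,0],"turn":0,"jaw":1},
    {"delta_pos":[33,-15,0],"turn":0,"jaw":1},
  ],
)

```text
time: 0.97
tool_pos: [0.4039, -0.4628, 0.4048]
tcp_rot: [3.113, 0.424, 0.0]
wrist_force: [0.8, 0.1, -0.4]
width: 0.999
grip_force: 0.0
```

Request:
drive_tool(
  increments=[
    {"delta_pos":[15,-37,0],"turn":0,"jaw":1},
    {"delta_pos":[15,-37,0],"turn":0,"jaw":1},
    {"delta_pos":[15,-37,0],"turn":0,"jaw":1},
    {"delta_pos":[15,-37,0],"turn":0,"jaw":1},
    {"delta_pos":[15,-37,0],"turn":0,"jaw":1},
    {"delta_pos":[15,-37,0],"turn":0,"jaw":1},
    {"delta_pos":[15,-37,0],"turn":0,"jaw":1},
    {"delta_pos":[15,-37,0],"turn":0,"jaw":1},
  ],
)

```text
time: 1.63
tool_pos: [0.4389, -0.145, 0.4049]
tcp_rot: [3.113, 0.423, 0.001]
wrist_force: [1.0, 0.5, -0.1]
width: 1.001
grip_force: 0.0
```

Request:
drive_tool(
  increments=[
    {"delta_pos":[15,-37,0],"turn":0,"jaw":1},
    {"delta_pos":[15,-37,0],"turn":0,"jaw":1},
    {"delta_pos":[15,-37,0],"turn":0,"jaw":1},
    {"delta_pos":[15,-37,0],"turn":0,"jaw":1},
    {"delta_pos":[15,-37,0],"turn":0,"jaw":1},
    {"delta_pos":[15,-37,0],"turn":0,"jaw":1},
    {"delta_pos":[15,-37,0],"turn":0,"jaw":1},
    {"delta_pos":[15,-37,0],"turn":0,"jaw":1},
  ],
)

```text
time: 2.3
tool_pos: [0.4754, 0.1725, 0.405]
tcp_rot: [3.113, 0.425, 0.001]
wrist_force: [0.5, -0.1, 0.7]
width: 1.001
grip_force: 0.0
```

Request:
drive_tool(
  increments=[
    {"delta_pos":[0,0,0],"turn":-0.12,"jaw":1},
    {"delta_pos":[0,0,0],"turn":-0.12,"jaw":1},
    {"delta_pos":[0,0,0],"turn":-0.12,"jaw":1},
    {"delta_pos":[0,0,0],"turn":-0.12,"jaw":1},
    {"delta_pos":[0,0,0],"turn":-0.12,"jaw":1},
    {"delta_pos":[0,0,0],"turn":-0.12,"jaw":1},
    {"delta_pos":[0,0,0],"turn":-0.12,"jaw":1},
  ],
)

```text
time: 2.88
tool_pos: [0.4756, 0.1706, 0.4047]
tcp_rot: [-2.664, -1.665, -0.0]
wrist_force: [0.3, 0.1, 0.8]
width: 0.996
grip_force: 0.0
```

Request:
drive_tool(
  increments=[
    {"delta_pos":[0,0,0],"turn":-0.12,"jaw":1},
    {"delta_pos":[0,0,0],"turn":-0.12,"jaw":1},
    {"delta_pos":[0,0,0],"turn":-0.12,"jaw":1},
    {"delta_pos":[0,0,0],"turn":-0.12,"jaw":1},
    {"delta_pos":[0,0,0],"turn":-0.12,"jaw":1},
    {"delta_pos":[0,0,0],"turn":-0.12,"jaw":1},
    {"delta_pos":[0,0,0],"turn":-0.12,"jaw":1},
    {"delta_pos":[0,0,0],"turn":0,"jaw":1},
  ],
)

```text
time: 3.55
tool_pos: [0.4757, 0.1705, 0.4047]
tcp_rot: [1.758, 2.604, 0.0]
wrist_force: [0.0, -0.7, 0.5]
width: 1.001
grip_force: 0.0
```

Request:
drive_tool(
  increments=[
    {"delta_pos":[10,1,30],"turn":0,"jaw":1},
    {"delta_pos":[0,0,40],"turn":0,"jaw":1},
    {"delta_pos":[0,0,40],"turn":0,"jaw":1},
    {"delta_pos":[0,0,30],"turn":0,"jaw":1},
    {"delta_pos":[0,0,10],"turn":0,"jaw":1},
    {"delta_pos":[0,0,0],"turn":0,"jaw":1},
    {"delta_pos":[0,0,0],"turn":0,"jaw":1},
  ],
)

```text
time: 4.13
tool_pos: [0.4734, 0.1803, 0.2553]
tcp_rot: [1.764, 2.6, 0.0]
wrist_force: [0.3, 0.2, -0.0]
width: 1.0
grip_force: 0.0
```

```bash
python3 - <<'E'
from h import *
a=cam('scene');b=cam('top')
c1=cv2.resize(a['pixels'][130:225,225:365],None,fx=5,fy=5,interpolation=cv2.INTER_CUBIC)
cv2.imwrite('pics/c2.png',c1[:,:,::-1])
E
```

```text
(no output)
```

View pics/c2.png

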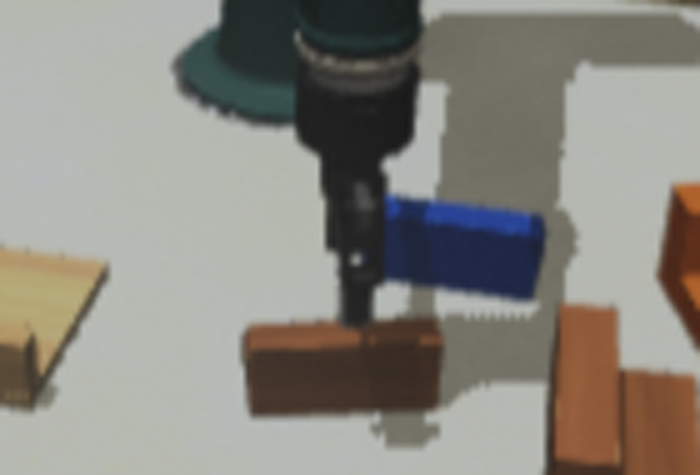

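The gripper sits over the middle of the small brown riser, with the near finger at (355,320) in the crop and the riser spanning columns 245 to 440. I'll descend and grip.

Request:
drive_tool(
  increments=[
    {"delta_pos":[0,0,30],"turn":0,"jaw":1},
    {"delta_pos":[0,0,27],"turn":0,"jaw":1},
    {"delta_pos":[0,0,0],"turn":0,"jaw":1},
    {"delta_pos":[0,0,0],"turn":0,"jaw":-1},
    {"delta_pos":[0,0,0],"turn":0,"jaw":-1},
    {"delta_pos":[0,0,0],"turn":0,"jaw":-1},
    {"delta_pos":[0,0,0],"turn":0,"jaw":-1},
    {"delta_pos":[0,0,0],"turn":0,"jaw":-1},
  ],
  grip_force=60,
)

```text
time: 4.9
tool_pos: [0.4743, 0.1806, 0.1999]
tcp_rot: [1.76, 2.599, 0.005]
wrist_force: [0.3, 0.6, -0.8]
width: 0.343
grip_force: 59.7
```

Request:
drive_tool(
  increments=[
    {"delta_pos":[0,0,0],"turn":0,"jaw":-1},
    {"delta_pos":[0,0,0],"turn":0,"jaw":-1},
    {"delta_pos":[0,0,0],"turn":0,"jaw":-1},
    {"delta_pos":[0,0,-10],"turn":0,"jaw":-1},
    {"delta_pos":[0,0,-30],"turn":0,"jaw":-1},
    {"delta_pos":[0,0,-30],"turn":0,"jaw":-1},
    {"delta_pos":[0,0,-30],"turn":0,"jaw":-1},
    {"delta_pos":[0,0,0],"turn":0,"jaw":-1},
  ],
)

```text
time: 5.57
tool_pos: [0.4753, 0.1809, 0.3047]
tcp_rot: [1.758, 2.595, 0.014]
wrist_force: [1.4, 1.5, -0.5]
width: 0.342
grip_force: 60.1
```

```bash
python3 - <<'E'
from h import *
a=cam('scene');s=bot.read_state();print(s['wrist_force'],s['width'],s['grip_force'],s['tool_pos'],s['tcp_rot'])
c1=cv2.resize(a['pixels'][80:225,205:365],None,fx=4,fy=4,interpolation=cv2.INTER_CUBIC)
cv2.imwrite('pics/c3.png',c1[:,:,::-1])
E
```

```text
[ 0.34634198 -0.48034484 -1.97284879] 0.3425770654009257 60.068382024765015 [0.47450251 0.18064156 0.30206501] [1.75916683 2.59683161 0.01007648]
```

View pics/c3.png

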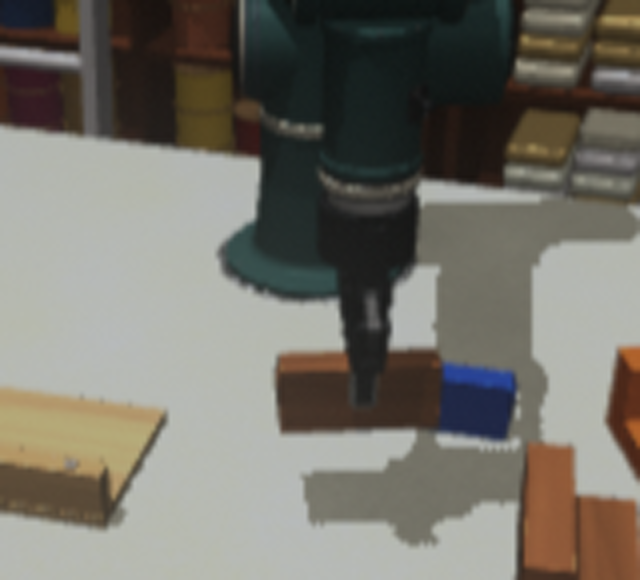

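The riser is held clear of the counter, centred and level. I'll carry it over the bed.

Request:
drive_tool(
  increments=[
    {"delta_pos":[0,0,0],"turn":0.1,"jaw":-1},
    {"delta_pos":[0,0,0],"turn":0.1,"jaw":-1},
    {"delta_pos":[0,0,0],"turn":0.095,"jaw":-1},
    {"delta_pos":[-15,0,0],"turn":0,"jaw":-1},
    {"delta_pos":[-30,0,0],"turn":0,"jaw":-1},
    {"delta_pos":[-35,0,0],"turn":0,"jaw":-1},
    {"delta_pos":[-35,0,0],"turn":0,"jaw":-1},
    {"delta_pos":[-35,0,0],"turn":0,"jaw":-1},
  ],
)

```text
time: 6.28
tool_pos: [0.4845, 0.0295, 0.2962]
tcp_rot: [-2.122, -2.313, 0.003]
wrist_force: [0.5, 0.1, -2.0]
width: 0.347
grip_force: 59.9
```

Request:
drive_tool(
  increments=[
    {"delta_pos":[-35,0,0],"turn":0,"jaw":-1},
    {"delta_pos":[-35,0,0],"turn":0,"jaw":-1},
    {"delta_pos":[-35,-1,0],"turn":0,"jaw":-1},
    {"delta_pos":[-35,-1,0],"turn":0,"jaw":-1},
    {"delta_pos":[-25,-1,0],"turn":0,"jaw":-1},
    {"delta_pos":[-12,-1,0],"turn":0,"jaw":-1},
    {"delta_pos":[0,0,0],"turn":0,"jaw":-1},
    {"delta_pos":[0,0,0],"turn":0,"jaw":-1},
  ],
)

```text
time: 6.95
tool_pos: [0.496, -0.146, 0.2965]
tcp_rot: [-2.125, -2.31, 0.001]
wrist_force: [-0.0, -0.5, -2.1]
width: 0.342
grip_force: 59.9
```

```bash
python3 - <<'E'
from h import *
a=cam('scene');b=cam('top');s=bot.read_state();print(s['wrist_force'],s['width'],s['tool_pos'],s['tcp_rot'],2*np.arctan2(s['tcp_rot'][1],s['tcp_rot'][0]))
c1=cv2.resize(a['pixels'][100:225,125:325],None,fx=3,fy=3,interpolation=cv2.INTER_CUBIC)
c2=cv2.resize(b['pixels'][150:250,240:440],None,fx=2,fy=2,interpolation=cv2.INTER_CUBIC)
c2=np.hstack([c2,np.zeros((200,200,3),np.uint8)])
cv2.imwrite('pics/c4.png',np.vstack([c1,c2])[:,:,::-1])
E
```

```text
[ 0.3444077  -0.09795486 -1.77404181] 0.34184180622639115 [ 0.4962127  -0.14495288  0.29684564] [-2.12306050e+00 -2.31267781e+00  4.43903473e-04] -4.626945733332755
```

View pics/c4.png

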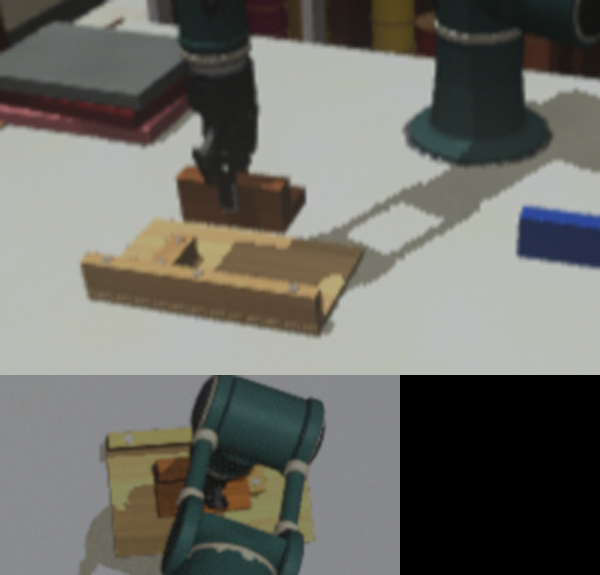

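The riser hangs level and square over the bed, with its right end left of the stop block and its back short of the fence. I'll lower it.

Request:
drive_tool(
  increments=[
    {"delta_pos":[0,0,25],"turn":0,"jaw":-1},
    {"delta_pos":[0,0,25],"turn":0,"jaw":-1},
    {"delta_pos":[0,0,20],"turn":0,"jaw":-1},
    {"delta_pos":[0,0,10],"turn":0,"jaw":-1},
    {"delta_pos":[0,0,0],"turn":0,"jaw":-1},
    {"delta_pos":[0,0,0],"turn":0,"jaw":-1},
  ],
)

```text
time: 7.55
tool_pos: [0.4967, -0.1451, 0.2175]
tcp_rot: [-2.123, -2.314, 0.001]
wrist_force: [0.7, -0.3, -1.6]
width: 0.343
grip_force: 59.9
```

Request:
drive_tool(
  increments=[
    {"delta_pos":[0,0,2],"turn":0,"jaw":-1},
    {"delta_pos":[0,0,2],"turn":0,"jaw":-1},
    {"delta_pos":[0,0,2],"turn":0,"jaw":-1},
    {"delta_pos":[0,0,0],"turn":0,"jaw":-1},
  ],
)

```text
time: 7.88
tool_pos: [0.497, -0.1461, 0.2122]
tcp_rot: [2.125, 2.313, 0.001]
wrist_force: [-0.7, 0.2, -1.4]
width: 0.341
grip_force: 59.9
```

Request:
drive_tool(
  increments=[
    {"delta_pos":[0,0,1],"turn":0,"jaw":-1},
    {"delta_pos":[0,0,0],"turn":0,"jaw":-1},
    {"delta_pos":[0,0,1],"turn":0,"jaw":-1},
    {"delta_pos":[0,0,0],"turn":0,"jaw":-1},
  ],
)

```text
time: 8.22
tool_pos: [0.4971, -0.1462, 0.2118]
tcp_rot: [2.125, 2.313, 0.0]
wrist_force: [-5.7, 2.5, 13.0]
width: 0.343
grip_force: 61.6
```

Request:
drive_tool(
  increments=[
    {"delta_pos":[0,0,1],"turn":0,"jaw":-1},
    {"delta_pos":[0,0,0],"turn":0,"jaw":-1},
    {"delta_pos":[0,0,0],"turn":0,"jaw":-1},
  ],
)

```text
time: 8.47
tool_pos: [0.4972, -0.1462, 0.2118]
tcp_rot: [2.125, 2.314, 0.0]
wrist_force: [-8.6, 3.3, 19.4]
width: 0.342
grip_force: 62.6
```

The riser is touching the bed. I'll ease off and slide it toward the stop.

Request:
drive_tool(
  increments=[
    {"delta_pos":[0,0,-2.5],"turn":0,"jaw":-1},
    {"delta_pos":[-3,0,0],"turn":0,"jaw":-1},
    {"delta_pos":[-3,0,0],"turn":0,"jaw":-1},
    {"delta_pos":[-2,0,0],"turn":0,"jaw":-1},
    {"delta_pos":[0,0,0],"turn":0,"jaw":-1},
  ],
)

```text
time: 8.88
tool_pos: [0.498, -0.1545, 0.2118]
tcp_rot: [2.125, 2.313, 0.001]
wrist_force: [-0.4, 2.5, 5.7]
width: 0.34
grip_force: 60.8
```

Request:
drive_tool(
  increments=[
    {"delta_pos":[-1.5,0,0],"turn":0,"jaw":-1},
    {"delta_pos":[0,0,0],"turn":0,"jaw":-1},
    {"delta_pos":[-1,0,0],"turn":0,"jaw":-1},
    {"delta_pos":[0,0,0],"turn":0,"jaw":-1},
  ],
)

```text
time: 9.22
tool_pos: [0.4983, -0.1567, 0.2118]
tcp_rot: [2.125, 2.313, 0.002]
wrist_force: [-1.2, 2.9, 5.1]
width: 0.341
grip_force: 60.9
```

Request:
drive_tool(
  increments=[
    {"delta_pos":[-1.5,0,0],"turn":0,"jaw":-1},
    {"delta_pos":[0,0,0],"turn":0,"jaw":-1},
    {"delta_pos":[-1.5,0,0],"turn":0,"jaw":-1},
    {"delta_pos":[0,0,0],"turn":0,"jaw":-1},
  ],
)

```text
time: 9.55
tool_pos: [0.4986, -0.1578, 0.2119]
tcp_rot: [-2.126, -2.309, -0.007]
wrist_force: [-0.4, 13.8, 9.4]
width: 0.342
grip_force: 61.3
```

Request:
drive_tool(
  increments=[
    {"delta_pos":[-1.0,0,0],"turn":0,"jaw":-1},
    {"delta_pos":[0,0,0],"turn":0,"jaw":-1},
    {"delta_pos":[-1,0,0],"turn":0,"jaw":-1},
    {"delta_pos":[0,0,0],"turn":0,"jaw":-1},
  ],
)

```text
time: 9.88
tool_pos: [0.4988, -0.1585, 0.2121]
tcp_rot: [-2.126, -2.306, -0.01]
wrist_force: [0.5, 21.1, 13.9]
width: 0.345
grip_force: 61.8
```

The stop force is clear at y = -0.158. I'll unload it, release, lift, and step back over the low step with the fingers shut.

Request:
drive_tool(
  increments=[
    {"delta_pos":[2,0,0],"turn":0,"jaw":-1},
    {"delta_pos":[0,0,0],"turn":0,"jaw":-1},
    {"delta_pos":[0,0,0],"turn":0,"jaw":0},
    {"delta_pos":[0,0,0],"turn":0,"jaw":0},
    {"delta_pos":[0,0,0],"turn":0,"jaw":0},
  ],
)

```text
time: 10.3
tool_pos: [0.4978, -0.1598, 0.2108]
tcp_rot: [-2.125, -2.314, 0.001]
wrist_force: [0.3, -0.5, -0.4]
width: 0.5
grip_force: 0.0
```

Request:
drive_tool(
  increments=[
    {"delta_pos":[0,0,-10],"turn":0,"jaw":0},
    {"delta_pos":[0,0,-25],"turn":0,"jaw":0},
    {"delta_pos":[0,0,-25],"turn":0,"jaw":0},
    {"delta_pos":[0,0,-10],"turn":0,"jaw":0},
    {"delta_pos":[0,-19,0],"turn":0,"jaw":-1},
    {"delta_pos":[0,-19,0],"turn":0,"jaw":-1},
    {"delta_pos":[0,0,0],"turn":0,"jaw":-1},
    {"delta_pos":[0,0,0],"turn":0,"jaw":-1},
  ],
)

```text
time: 10.97
tool_pos: [0.4593, -0.1629, 0.2811]
tcp_rot: [2.126, 2.312, 0.0]
wrist_force: [-0.1, -0.0, 0.5]
width: -0.001
grip_force: 0.0
```

```bash
python3 - <<'E'
from h import *
a=cam('scene');b=cam('top');s=bot.read_state();print(s['wrist_force'],s['width'],s['tool_pos'],s['tcp_rot'])
c1=cv2.resize(a['pixels'][130:215,145:265],None,fx=5,fy=5,interpolation=cv2.INTER_CUBIC)
cv2.imwrite('pics/c5.png',c1[:,:,::-1])
E
```

```text
[0.08673907 0.78017853 0.14158213] -0.0012501215384344909 [ 0.46044931 -0.16293112  0.28134049] [2.12492318e+00 2.31266474e+00 7.10132231e-04]
```

View pics/c5.png

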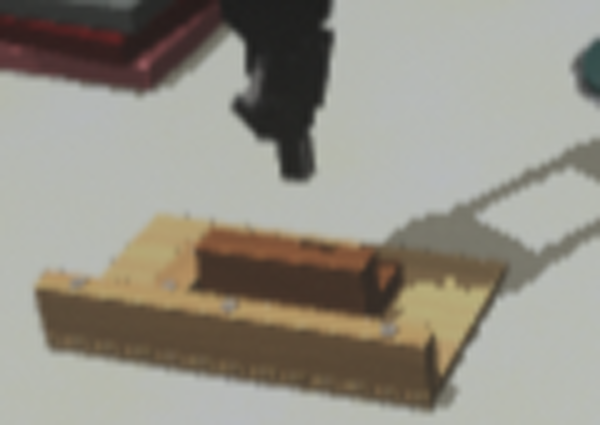

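The riser sits flat on the bed, its right end at the stop around (195,265) in the crop, with a gap to the fence. The shut fingers are above the step. I'll descend onto it.

Request:
drive_tool(
  increments=[
    {"delta_pos":[0,0,25],"turn":0,"jaw":-1},
    {"delta_pos":[0,0,25],"turn":0,"jaw":-1},
    {"delta_pos":[0,0,14],"turn":0,"jaw":-1},
    {"delta_pos":[0,0,3],"turn":0,"jaw":-1},
    {"delta_pos":[0,0,0],"turn":0,"jaw":-1},
    {"delta_pos":[0,0,0],"turn":0,"jaw":-1},
  ],
)

```text
time: 11.57
tool_pos: [0.4608, -0.1629, 0.2146]
tcp_rot: [2.124, 2.314, 0.0]
wrist_force: [0.5, 0.4, -0.5]
width: -0.003
grip_force: 0.0
```

Request:
drive_tool(
  increments=[
    {"delta_pos":[0,3,1],"turn":0,"jaw":-1},
    {"delta_pos":[0,3,1],"turn":0,"jaw":-1},
    {"delta_pos":[0,3,0],"turn":0,"jaw":-1},
    {"delta_pos":[0,3,0],"turn":0,"jaw":-1},
    {"delta_pos":[0,0,0],"turn":0,"jaw":-1},
  ],
)

```text
time: 11.98
tool_pos: [0.4728, -0.1618, 0.2128]
tcp_rot: [2.124, 2.313, 0.001]
wrist_force: [-0.3, 0.1, -0.5]
width: 0.002
grip_force: 0.0
```

Request:
drive_tool(
  increments=[
    {"delta_pos":[0,3,1],"turn":0,"jaw":-1},
    {"delta_pos":[0,3,1],"turn":0,"jaw":-1},
    {"delta_pos":[0,3,0],"turn":0,"jaw":-1},
    {"delta_pos":[0,3,0],"turn":0,"jaw":-1},
    {"delta_pos":[0,0,0],"turn":0,"jaw":-1},
  ],
)

```text
time: 12.4
tool_pos: [0.4846, -0.1607, 0.2102]
tcp_rot: [2.125, 2.314, 0.001]
wrist_force: [-0.3, -0.5, -0.1]
width: -0.001
grip_force: 0.0
```

Request:
drive_tool(
  increments=[
    {"delta_pos":[0,3,0],"turn":0,"jaw":-1},
    {"delta_pos":[0,3,0],"turn":0,"jaw":-1},
    {"delta_pos":[0,3,0],"turn":0,"jaw":-1},
    {"delta_pos":[0,0,0],"turn":0,"jaw":-1},
  ],
)

```text
time: 12.73
tool_pos: [0.4936, -0.1599, 0.2103]
tcp_rot: [2.125, 2.313, 0.001]
wrist_force: [-0.4, 0.2, -0.6]
width: -0.002
grip_force: 0.3
```

Request:
drive_tool(
  increments=[
    {"delta_pos":[0,3,1],"turn":0,"jaw":-1},
    {"delta_pos":[0,2,1],"turn":0,"jaw":-1},
    {"delta_pos":[0,0,0],"turn":0,"jaw":-1},
    {"delta_pos":[0,0,0],"turn":0,"jaw":-1},
  ],
)

```text
time: 13.07
tool_pos: [0.498, -0.1594, 0.208]
tcp_rot: [-2.125, -2.314, 0.0]
wrist_force: [0.3, 0.1, -0.3]
width: -0.001
grip_force: 0.0
```

```bash
python3 - <<'E'
from h import *
a=cam('scene');b=cam('top');s=bot.read_state();print(s['wrist_force'],s['width'],s['tool_pos'],s['tcp_rot'])
c1=cv2.resize(a['pixels'][130:215,145:265],None,fx=5,fy=5,interpolation=cv2.INTER_CUBIC)
c2=cv2.resize(b['pixels'][165:195,280:400],None,fx=5,fy=5,interpolation=cv2.INTER_CUBIC)
cv2.imwrite('pics/c6.png',np.vstack([c1,c2])[:,:,::-1])
E
```

```text
[ 0.01103945  0.62746999 -0.02911899] -0.0022572173599252994 [ 0.49791104 -0.15946838  0.20813735] [2.12494281e+00 2.31372320e+00 2.11122920e-04]
```

View pics/c6.png

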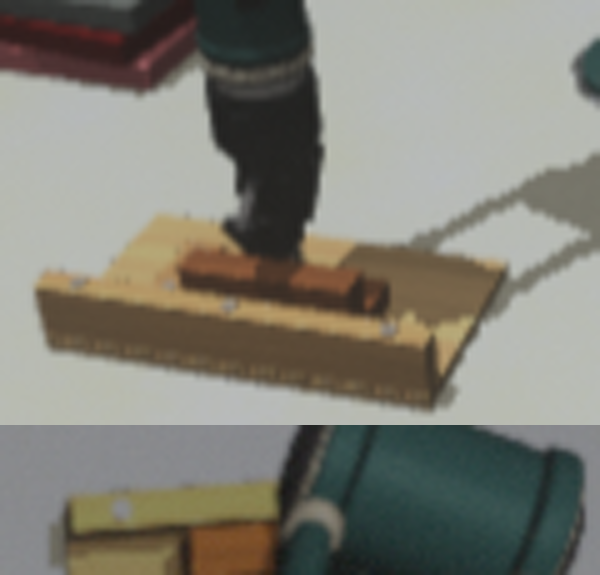

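The riser has slid close to the fence, with its back now mostly hidden behind the fence top. I'll keep going until contact.

Request:
drive_tool(
  increments=[
    {"delta_pos":[0,2,0],"turn":0,"jaw":-1},
    {"delta_pos":[0,0,0],"turn":0,"jaw":-1},
    {"delta_pos":[0,2,0],"turn":0,"jaw":-1},
    {"delta_pos":[0,0,0],"turn":0,"jaw":-1},
  ],
)

```text
time: 13.5
tool_pos: [0.5022, -0.1592, 0.2083]
tcp_rot: [2.125, 2.313, 0.0]
wrist_force: [-0.0, -0.2, 0.3]
width: 0.001
grip_force: 0.4
```

Request:
drive_tool(
  increments=[
    {"delta_pos":[0,2,0],"turn":0,"jaw":-1},
    {"delta_pos":[0,0,0],"turn":0,"jaw":-1},
    {"delta_pos":[0,1,0],"turn":0,"jaw":-1},
    {"delta_pos":[0,0,0],"turn":0,"jaw":-1},
  ],
)

```text
time: 13.83
tool_pos: [0.5038, -0.1589, 0.2081]
tcp_rot: [-2.123, -2.312, 0.004]
wrist_force: [-7.8, -3.0, 6.4]
width: 0.001
grip_force: 4.8
```

Fence contact. Next comes the downward part of the push, plus a small bias toward the stop.

Request:
drive_tool(
  increments=[
    {"delta_pos":[0,0,1],"turn":0,"jaw":-1},
    {"delta_pos":[0,0,1],"turn":0,"jaw":-1},
    {"delta_pos":[-1,0,0],"turn":0,"jaw":-1},
    {"delta_pos":[-1,0,0],"turn":0,"jaw":-1},
    {"delta_pos":[0,0,0],"turn":0,"jaw":-1},
    {"delta_pos":[0,0,0],"turn":0,"jaw":-1},
  ],
)

```text
time: 14.33
tool_pos: [0.5039, -0.1597, 0.2075]
tcp_rot: [-2.122, -2.31, 0.001]
wrist_force: [-12.0, 7.8, 19.4]
width: -0.001
grip_force: 13.2
```

Request:
drive_tool(
  increments=[
    {"delta_pos":[0,1,0.5],"turn":0,"jaw":-1},
    {"delta_pos":[0,0,0],"turn":0,"jaw":-1},
    {"delta_pos":[0,0,0],"turn":0,"jaw":-1},
    {"delta_pos":[0,0,0],"turn":0,"jaw":-1},
  ],
)

```text
time: 14.67
tool_pos: [0.5042, -0.1597, 0.2074]
tcp_rot: [-2.12, -2.309, 0.003]
wrist_force: [-17.5, 6.5, 24.6]
width: 0.001
grip_force: 16.1
```

```bash
python3 - <<'E'
from h import *
a=cam('scene');b=cam('top');s=bot.read_state();print(s['time'],s['wrist_force'],s['tool_pos'],s['tcp_rot'])
c1=cv2.resize(a['pixels'][165:215,145:245],None,fx=7,fy=7,interpolation=cv2.INTER_CUBIC)
c2=cv2.resize(b['pixels'][170:200,290:390],None,fx=7,fy=7,interpolation=cv2.INTER_CUBIC)
cv2.imwrite('pics/c7.png',np.vstack([c1,c2])[:,:,::-1])
E
```

```text
14.7667 [-17.6479815    6.71486433  25.09229686] [ 0.50420788 -0.15967151  0.20741328] [-2.12002487 -2.30892686  0.00338747]
```

View pics/c7.png

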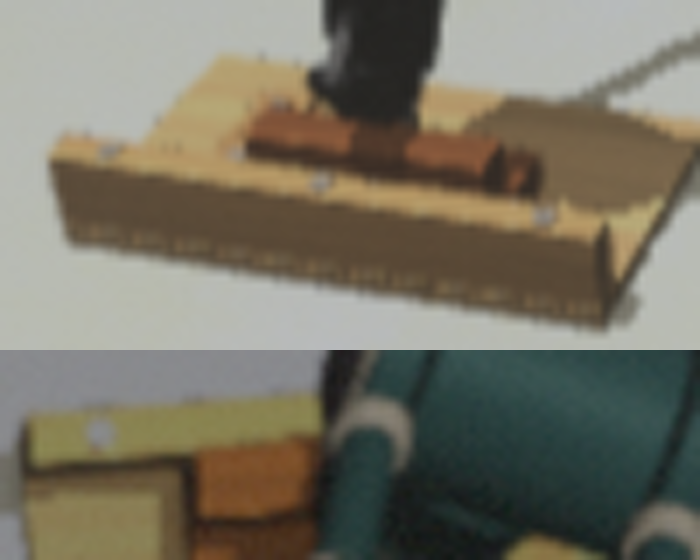

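The riser is flush and parallel to the fence, with its left end at column 195 of the lower crop. One quick check of that end against the stop position.

```bash
python3 - <<'E'
from h import *
b=cam('top')
f=lambda x,y,z:onz(b,(x+.5)/7-.5+290,(y-350+.5)/7-.5+170,z)[:2]
y=.085;R=np.array([[np.cos(y),-np.sin(y)],[np.sin(y),np.cos(y)]])
for n,p in(('left end back',(195,450)),('left end front',(193,518)),('back right',(320,437))):
    print(n,R.T@(f(*p,.072)-[.476,-.177]))
for p in((22,415),(320,396)): print('fence back top',R.T@(f(*p,.057)-[.476,-.177]))
s=bot.read_state();print(s['time'],s['wrist_force'])
E
```

```text
left end back [0.06934785 0.08187924]
left end front [0.04112777 0.08559332]
back right [0.07041871 0.02956165]
fence back top [0.09248782 0.15055524]
fence back top [0.09004818 0.02503993]
14.8167 [-17.04906525   7.32297976  24.98405132]
```

```bash
python3 - <<'E'
from h import *
a=cam('scene');g=cv2.GaussianBlur(cv2.cvtColor(a['pixels'],cv2.COLOR_RGB2GRAY),(3,3),0).astype(float)
def edge(u0,v0,u1,v1,z,n,w=3):
    pts=[]
    for u in range(u0,u1+1):
        if n=='riser' and 190<=u<=206: continue  # finger shadow
        c=int(round(v0+(v1-v0)*(u-u0)/(u1-u0)));r=np.arange(c-w,c+w+1)
        d=np.clip(g[r-1,u]-g[r+1,u],0,None)**2;v=(d*r).sum()/d.sum()
        pts.append(onz(a,u,v,z)[:2])
    p=np.array(pts);k=np.polyfit(p[:,1],p[:,0],1);res=p[:,0]-np.polyval(k,p[:,1]);m=abs(res)<.002
    k=np.polyfit(p[m,1],p[m,0],1);print(n,'yaw',-k[0],'x at y=-.155',np.polyval(k,-.155),'rms',res.std(),m.sum(),len(m))
edge(182,185,214,190,.072,'riser')
edge(156,189,228,199,.057,'fence')
edge(156,199,228,210,.0,'bed bottom')
E
```

```text
riser yaw 0.08914791804789733 x at y=-.155 0.5465979412843787 rms 0.0016189989123768695 14 16
fence yaw 0.08043745594096754 x at y=-.155 0.5704912409285208 rms 0.0006286643456393939 73 73
 ** On entry to DLASCL parameter number  4 had an illegal value
 ** On entry to DLASCL parameter number  4 had an illegal value
 ** On entry to DLASCL parameter number  4 had an illegal value
 ** On entry to DLASCL parameter number  4 had an illegal value
 ** On entry to DLASCL parameter number  5 had an illegal value
 ** On entry to DLASCL parameter number  4 had an illegal value<stdin>:8: RuntimeWarning: invalid value encountered in scalar divide
Traceback (most recent call last):
numpy.linalg.LinAlgError: SVD did not converge in Linear Least Squares
```

The riser and fence yaws agree within 0.01 rad. The riser back to fence back distance is 23.9 mm, against 22 mm for the fence's thickness, so it is flush to within measurement. The push holds at about 17 N forward and 25 N down, so I'm handing the job in.

```bash
python3 -c "
from workcell import bot
print(bot.read_state()['wrist_force']);print(bot.finish_job())"
```

```text
[-17.27252251   6.1466129   26.00555632]
the job is handed in; nothing more can be done
None
```

I handed the job in (no verdict came back) with the riser flat on the bed, flush with the fence, its right end about 1 mm from the stop by camera, and a diagonal push held at about 17 N forward and 26 N down.

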